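Loosen the cast candles along a mould's ejector row

ROBOT

A 7-joint arm with a two-finger parallel gripper is mounted at the origin on the work surface. World frame = base frame: x ahead of the robot, y to its left, z up, the work surface at z = 0. Lengths are in m, angles in rad, forces in N, time in s.
With the tool pointing down it reaches from about 0.425 to 0.925 m from the base axis. Payload 6.8 kg.
Tool frame: the origin (TCP) lies midway between the tips of the shut fingers; the grasp point (between the pads) lies 19 mm behind it (bot.hold_point_z is the distance from the TCP to the grasp point, in m); z points along the fingers, y is the line along which they close (so a half turn about z gives the same grasp; the last joint's range is limited). The gripper opens to 85 mm and grips with 20 to 120 N. Pads are 22 mm wide; open, the fingers measure 114 mm over their backs; the gripper's body (76 mm by 85 mm) begins 54 mm behind the grasp point. The pads swing forward as they close: fully open they stand 13 mm farther back than shut.
Start: joints at [-1.381, 0.477, 0.022, 1.555, -0.011, 1.109, -0.083], TCP at [0.198, 0.645, 0.2] pointing down, gripper open.
Joint ranges: [-2.96, 2.96], [-0.34, 2.1], [-1.41, 1.46], [0.24, 2.44], [-1.37, 4.51], [0.17, 1.92], [-2.96, 2.96]. Speed limits (rad/s): [2.39, 2.39, 3.14, 3.14, 3.14, 3.14, 3.14].

INTERFACE

Orientations are given as a unit quaternion [w, x, y, z].
In Python, from station import bot gives the robot as it stands. The module is installed in compiled form; this text tells all that it offers.
- The arm moves only by the tool step_arm, never from a script. Its argument "increments" is a list that holds one entry, the list of rows, each a list of 7 numbers: the opening, from -1 (shut) to 1 (fully open), then the shift along the tool's x, y, z in mm, then the turn, a rotation vector about the tool's x, y, z in degrees. In form: [[[grip, x, y, z, ax, ay, az], ...]]. A call has 1 to 10 rows; each row is the pose to reach, as a shift and turn from the pose commanded when the call began, along the tool's axes at that moment; what a row does not reach only later rows make up. A row lasts 1/12 s, in which the tool goes at most 41.7 mm and 7.16 degrees, less where a joint would pass 70% of its speed; a pose out of reach is approached as far as the arm can. A call with a gripper value outside its range is refused whole. The fingers move at their own pace and stop on an object; "force" is the grip in N (left out, the last holds). Time passes only in rows, so rows that repeat a pose let the fingers close. It gives the time, the measured TCP pose, the force, the opening and the grip force at its end, in the units of the state.
- bot.get_obs(): the state, without advancing time (a new reading comes with each control period).
- bot.read_camera(name): name is "scene" or "top" or "wrist"; returns a dict with "image" (384x512x3 uint8, red, green, blue), "camera_matrix" (3x3 intrinsics, pixels), "dist" ([k1, k2, p1, p2, k3] as OpenCV has them; the pictures are not rectified), "R" (3x3) and "t" (3): a world point X has camera coordinates R X + t. Camera axes: x right, y down, z forward; pixel columns grow to the right and rows downward; lengths in m; the calibration is good to about 2 mm. A picture is of the moment at which its call begins. There is no depth.
- bot.hand_in(): hands the job in; it is judged then, once.
The state is a dict: "t": time; "q": joint angles; "joint_vel": joint speeds; "joint_torque": joint torques, N m; "eef_pos": TCP position; "tool_rot": TCP orientation; "contact_force": force on the tool from outside, world axes, zero at the start; "torque": the same for the moment, N m; "gripper_width": opening from 0.0 (shut) to 1.0 (fully open); "grasp_force": force on a finger pad.
Only numpy, scipy, OpenCV 4.12 (cv2) and the standard library are available. Lean on these libraries where they do the work, as an engineer would, in place of code of your own. Each camera call takes 0.05 s, during which the arm holds its last target. There are 200 camera calls.

TASK

Loosen the freshly set candles in the mould: begin at the end marked by the small red candle and run the fingertips along the row of five brass ejector buttons to the white candle's end, lightly dipping each button in turn, partway and never right down to its stop, and letting it spring back. Only touch the buttons, never pull them up, and leave the candles and the jug standing where they are.

Things in the scene. Friction and masses are not known exactly. Their poses are not given: they have to be found in the camera images.
- mould: Aluminium candle mould plate bolted to the table, 160 (its x) x 360 (its y) x 45 mm high; origin under its centre on the table, z up. Flat top 45 mm above the table. Five brass ejector buttons stand on it in one row along its y, on a shallow arc on its -x side, centres 48 mm apart in y; five round yellow wax fillings, flush with the top, lie 58 mm beside the buttons in its +x direction.
- eject1_top (a point): Top of ejector button 1: a brass cap 28 mm across with a slightly domed top, standing 18 mm above the plate (63 mm above the table) at x -45, y 96 mm in the mould's frame; the point is the centre of the dome and moves with the cap.
- eject1 (a joint): How far button 1 is pressed down, m: 0 at rest (sags about 0.5 mm), 0.012 at its bottom stop. Return spring 0.35 N per mm, no catch: it comes back up when let go. It can also be pulled up a little (negative).
- eject2_top (a point): Top of ejector button 2: a brass cap 28 mm across with a slightly domed top, standing 18 mm above the plate (63 mm above the table) at x -28.5, y 48 mm in the mould's frame; the point is the centre of the dome and moves with the cap.
- eject2 (a joint): How far button 2 is pressed down, m: 0 at rest (sags about 0.5 mm), 0.012 at its bottom stop. Return spring 0.35 N per mm, no catch: it comes back up when let go. It can also be pulled up a little (negative).
- eject3_top (a point): Top of ejector button 3: a brass cap 28 mm across with a slightly domed top, standing 18 mm above the plate (63 mm above the table) at x -23, y 0 mm in the mould's frame; the point is the centre of the dome and moves with the cap.
- eject3 (a joint): How far button 3 is pressed down, m: 0 at rest (sags about 0.5 mm), 0.012 at its bottom stop. Return spring 0.35 N per mm, no catch: it comes back up when let go. It can also be pulled up a little (negative).
- eject4_top (a point): Top of ejector button 4: a brass cap 28 mm across with a slightly domed top, standing 18 mm above the plate (63 mm above the table) at x -28.5, y -48 mm in the mould's frame; the point is the centre of the dome and moves with the cap.
- eject4 (a joint): How far button 4 is pressed down, m: 0 at rest (sags about 0.5 mm), 0.012 at its bottom stop. Return spring 0.35 N per mm, no catch: it comes back up when let go. It can also be pulled up a little (negative).
- eject5_top (a point): Top of ejector button 5: a brass cap 28 mm across with a slightly domed top, standing 18 mm above the plate (63 mm above the table) at x -45, y -96 mm in the mould's frame; the point is the centre of the dome and moves with the cap.
- eject5 (a joint): How far button 5 is pressed down, m: 0 at rest (sags about 0.5 mm), 0.012 at its bottom stop. Return spring 0.35 N per mm, no catch: it comes back up when let go. It can also be pulled up a little (negative).
- red_candle: Loose small red candle, 24 mm across, 28 mm tall, upright on the mould plate beyond one end of the button row, 60 to 90 mm from the nearest button (centre to centre); it marks the end where to start. Origin at the centre of its underside.
- white_candle: Loose small white candle of the same size, upright on the plate beyond the other end of the row. Origin at the centre of its underside.
- pillar: Loose yellow pillar candle, 60 mm across, 100 mm tall, upright on the table past one end of the mould. Origin at the centre of its underside.
- jug: Loose steel pouring mug, 84 mm across, 100 mm tall, with a side handle, on the table past the other end of the mould. Origin at the centre of its underside.
Not all that is in view belongs to the job. Of the things like the jug, leave any that is purple; of the rest the larger one is meant. Of the things like the pillar, leave any that is pink; of the rest the smaller one is meant.

How it is judged:
On the way, in this order (a step that is already met when the one before it is completed fails the run):
1. button number 1, counted from the red candle, dips by more than 2 mm while touched by the fingers (((y of red_candle in the frame of mould above 0 m and value of joint eject1 above 0.002 m and contact force between the fingers and mould above 0.2 N) or (not (y of red_candle in the frame of mould above 0 m) and value of joint eject5 above 0.002 m and contact force between the fingers and mould above 0.2 N))), for 0.1 s.
2. button number 2, counted from the red candle, dips by more than 2 mm while touched by the fingers (((y of red_candle in the frame of mould above 0 m and value of joint eject2 above 0.002 m and contact force between the fingers and mould above 0.2 N) or (not (y of red_candle in the frame of mould above 0 m) and value of joint eject4 above 0.002 m and contact force between the fingers and mould above 0.2 N))), for 0.1 s.
3. button number 3, counted from the red candle, dips by more than 2 mm while touched by the fingers (((y of red_candle in the frame of mould above 0 m and value of joint eject3 above 0.002 m and contact force between the fingers and mould above 0.2 N) or (not (y of red_candle in the frame of mould above 0 m) and value of joint eject3 above 0.002 m and contact force between the fingers and mould above 0.2 N))), for 0.1 s.
4. button number 4, counted from the red candle, dips by more than 2 mm while touched by the fingers (((y of red_candle in the frame of mould above 0 m and value of joint eject4 above 0.002 m and contact force between the fingers and mould above 0.2 N) or (not (y of red_candle in the frame of mould above 0 m) and value of joint eject2 above 0.002 m and contact force between the fingers and mould above 0.2 N))), for 0.1 s.
5. button number 5, counted from the red candle, dips by more than 2 mm while touched by the fingers (((y of red_candle in the frame of mould above 0 m and value of joint eject5 above 0.002 m and contact force between the fingers and mould above 0.2 N) or (not (y of red_candle in the frame of mould above 0 m) and value of joint eject1 above 0.002 m and contact force between the fingers and mould above 0.2 N))), for 0.1 s.
At the end, for the whole second after the job is handed in: All five buttons have sprung back (within 3 mm of rest), and the two small candles, the pillar candle and the jug stand upright and at rest within 20 mm of where they started (value of joint eject1 between -0.003 and 0.003 m and value of joint eject2 between -0.003 and 0.003 m and value of joint eject3 between -0.003 and 0.003 m and value of joint eject4 between -0.003 and 0.003 m and value of joint eject5 between -0.003 and 0.003 m and distance of each of red_candle, white_candle, pillar, jug from where it was at the start of the episode below 0.02 m and angle between each of red_candle, white_candle, pillar, jug's own z axis and vertical below 0.2 rad and linear speed of each of red_candle, white_candle, pillar, jug below 0.03 m/s); the robot touches nothing.
It fails at once if a button is pushed right down (more than 11 mm of its 12 mm) (value of joint any of eject1, eject2, eject3, eject4, eject5 above 0.011 m).
It fails at once if a button is pinched and pulled up by more than 3 mm (value of joint any of eject1, eject2, eject3, eject4, eject5 below -0.003 m).
It fails at once if the mould or its buttons are pushed with more than 20 N (contact force between the arm and mould above 20 N).
It fails at once if a candle or the jug is moved, lifted or carried by more than 20 mm, or knocked over (distance of any of red_candle, white_candle, pillar, jug from where it was at the start of the episode above 0.02 m or angle between any of red_candle, white_candle, pillar, jug's own z axis and vertical above 0.35 rad).
It also fails if it takes over 58 s, if anything falls off the work surface, if the arm or the gripper's body presses on something with over 40 N, if the wrist force passes 120 N, or if a joint passes its speed limit or range.

## Working session

There is one attempt and no reset: what is moved stays moved. The work goes in short steps, Python scripts to look and compute and a tool call to move; the robot and the scene stay as the last step left them, time stands still between calls to the robot, and variables do not carry over. Pictures are saved under pics/ and viewed, at most 13 in all, crops included, and the job is handed in when it is done.

Besides the shell and the picture viewer there is one more tool, called after "Request:" in YAML: its name, and indented under it one key for each argument. step_arm: Moves the arm, as the interface text tells. Its arguments: {"type":"object","properties":{"increments":{"type":"array"},"force":{"type":"number"}},"required":["increments"]}

```bash
mkdir -p pics
cat > h.py <<'E'
import numpy as np, cv2
from station import bot
def ray(c,uv):
    p=cv2.undistortPoints(np.array(uv,float).reshape(-1,1,2),np.array(c["camera_matrix"]),np.array(c["dist"])).reshape(-1,2)
    d=np.c_[p,np.ones(len(p))]@np.array(c["R"]); o=-np.array(c["R"]).T@np.array(c["t"])
    return o,d
def plane(c,uv,z):
    o,d=ray(c,uv); return o+d*((z-o[2])/d[:,2])[:,None]
def proj(c,X):
    r,_=cv2.Rodrigues(np.array(c["R"])); return cv2.projectPoints(np.array(X,float).reshape(-1,1,3),r,np.array(c["t"],float),np.array(c["camera_matrix"]),np.array(c["dist"]))[0].reshape(-1,2)
E
python3 - <<'E'
from h import *
import pickle
for n in ("top","scene"):
    c=bot.read_camera(n); pickle.dump(c,open(n+".pkl","wb"))
    im=cv2.cvtColor(c["image"],cv2.COLOR_RGB2BGR)
    cv2.imwrite(f"pics/{n}0.png",cv2.resize(im,(800,600),interpolation=cv2.INTER_CUBIC))
    print(n,-np.array(c["R"]).T@np.array(c["t"]))
o=bot.get_obs(); print(o["t"],o["eef_pos"],o["tool_rot"],o["contact_force"],bot.hold_point_z)
E
```

```text
top [0.54645257 0.04041593 1.18254368]
scene [ 1.24896929 -0.01105659  0.7337896 ]
0.1 [0.19788875 0.64473247 0.19901381] [-5.66621887e-05  1.48327363e-01  9.88937965e-01 -8.31463901e-04] [ 0.08649672  0.37264478 -0.60910411] 0.0187
```

View pics/top0.png

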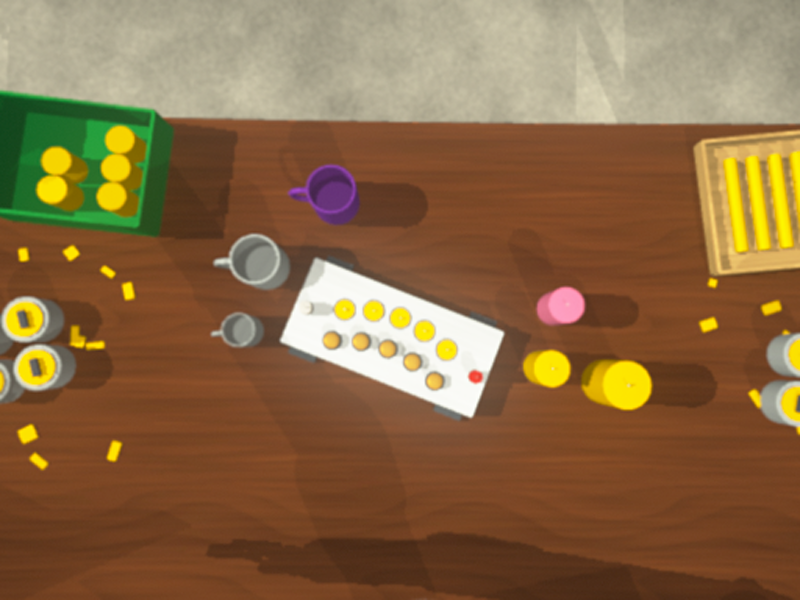

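View pics/scene0.png

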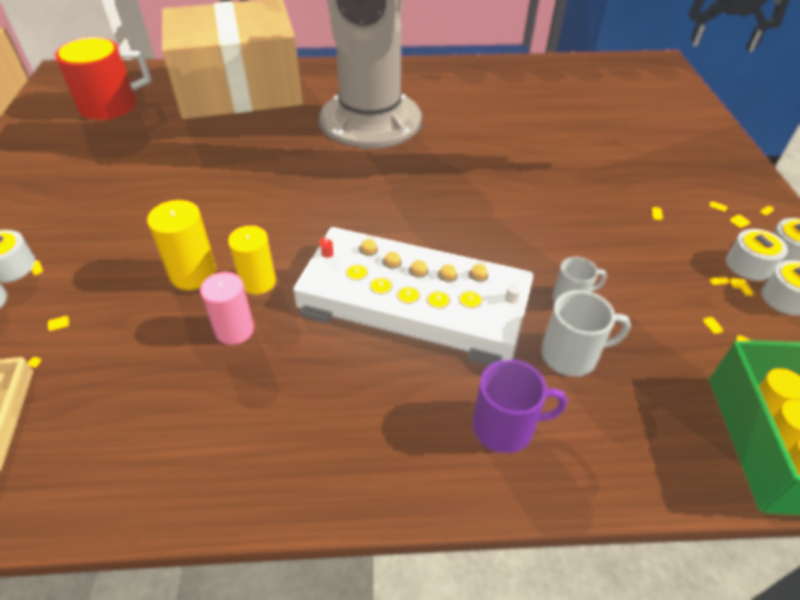

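The top view (800x600 scale) shows:
- **Buttons:** brass buttons at (332,340), (361,341), (388,348), (412,361) and (435,381).
- **Small candles:** the red candle is at (475,377), so the run starts at the right-hand button. The white candle is at (307,308).
- **Button look-alikes:** the yellow flush fillings at (345,309) to (447,349) are not buttons.
- **Jugs:** the purple one at (330,193) is excluded. Of the greys at (257,262) and (240,330), the larger, (257,262), is meant.
- **Pillars:** the pink one at (562,306) is excluded. Of the yellows at (547,368) and (618,385), the smaller, (547,368), is meant.

None of the jugs or pillars will be touched.

```bash
cat > m.py <<'E'
from h import *
import pickle
s=512/800
B=np.array([(332,340),(361,341),(388,348),(412,361),(435,381)])*s
F=np.array([(345,309),(374,310),(400,318),(424,331),(447,349)])*s
c=pickle.load(open("top.pkl","rb")); hsv=cv2.cvtColor(c["image"],cv2.COLOR_RGB2HSV)
plate=np.full(hsv.shape[:2],0,np.uint8)
cv2.fillPoly(plate,[np.int32(np.array([(316,258),(504,330),(472,416),(281,342)])*s)],255)
m=cv2.inRange(hsv,(10,90,60),(35,255,255))&plate
n,l,st,ce=cv2.connectedComponentsWithStats(m)
ce=ce[[i for i in range(1,n) if st[i,4]>30]]
near=lambda P:np.array([ce[np.argmin(np.hypot(*(ce-p).T))] for p in P])
b,f=near(B),near(F)
Wb=plane(c,b,.058)[:,:2]; Wf=plane(c,f,.045)[:,:2]
x=np.array([-45,-28.5,-23,-28.5,-45])/1e3; y=np.array([96,48,0,-48,-96])/1e3
M=np.r_[np.c_[x,y],np.c_[x+.058,y]]; W=np.r_[Wb,Wf]
mc,wc=M.mean(0),W.mean(0); U,S,V=np.linalg.svd((M-mc).T@(W-wc)); R=(U@V).T; t=wc-R@mc
print("det",np.linalg.det(R),"yaw",np.degrees(np.arctan2(R[1,0],R[0,0])),"t",t)
print("resid mm",np.round(1e3*(W-(M@R.T+t)),1).tolist())
T=M[:5]@R.T+t; print("buttons",T.round(4).tolist())
red=cv2.inRange(hsv,(0,150,80),(6,255,255))&plate; mm=cv2.moments(red,True); rp=[mm["m10"]/mm["m00"],mm["m01"]/mm["m00"]]
rw=plane(c,[rp],.06)[0,:2]; print("red mould frame",R.T@(rw-t),"dist",np.hypot(*(T-rw).T))
d=pickle.load(open("scene.pkl","rb"))
im=cv2.cvtColor(d["image"],cv2.COLOR_RGB2BGR).copy(); im2=cv2.cvtColor(c["image"],cv2.COLOR_RGB2BGR).copy()
k=4
def crop(c,x0,y0,w,h):
    im=cv2.cvtColor(c["image"],cv2.COLOR_RGB2BGR)[y0:y0+h,x0:x0+w]; im=cv2.resize(im,None,fx=k,fy=k,interpolation=cv2.INTER_CUBIC)
    for p in proj(c,np.c_[T,np.full(5,.0625)]): cv2.drawMarker(im,tuple(np.int32((p-[x0,y0]+.5)*k)),(255,0,0),0,16,2)
    return im
cv2.imwrite("pics/crop.png",np.vstack([crop(c,170,155,180,70),crop(d,180,140,180,75)]))
np.save("T.npy",T)
E
python3 m.py
```

```text
det 1.0000000000000007 yaw -21.00033586919647 t [0.57577861 0.05901006]
resid mm [[-0.2, -0.4], [-0.3, -0.3], [-0.1, 0.3], [-0.2, -0.0], [0.4, 0.8], [-0.1, 0.1], [0.0, -0.4], [0.1, -0.3], [0.2, 0.1], [0.2, 0.1]]
buttons [[0.5682, 0.1648], [0.5664, 0.114], [0.5543, 0.0673], [0.532, 0.0244], [0.4994, -0.0145]]
red mould frame [-0.01241661 -0.15809151] dist [0.25617215 0.20671813 0.15844536 0.11126012 0.07012156]
```

View pics/crop.png

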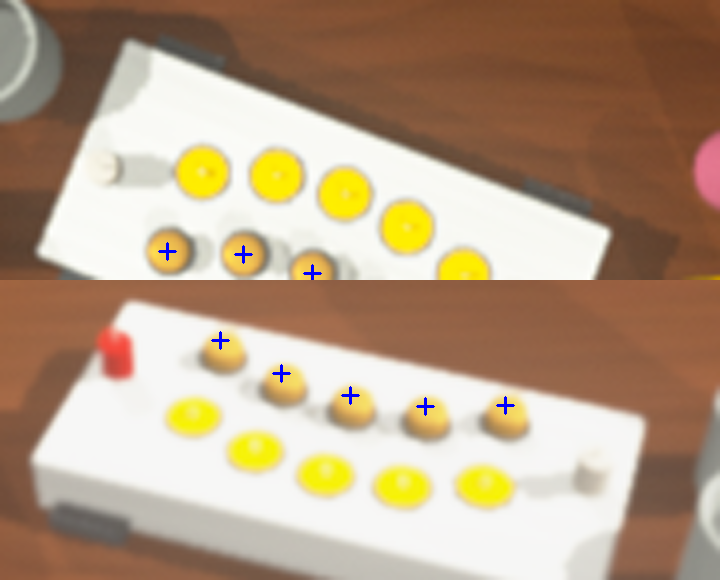

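The fit residual is below 1 mm. The red candle sits at mould y = -158 mm, 70 mm from its nearest button, which matches the spec, so the order is eject5, 4, 3, 2, 1. The crop crosses lie on the five brass caps in both views. I'll start the transit at z = 0.2 with the fingers shut.

Request:
step_arm:
  increments:
    - [[-1,-40,-45,0,0,0,0],[-1,-64,-72,0,0,0,0],[-1,-88,-99,0,0,0,0],[-1,-112,-126,0,0,0,0],[-1,-136,-153,0,0,0,0],[-1,-160,-180,0,0,0,0],[-1,-184,-207,0,0,0,0],[-1,-208,-234,0,0,0,0],[-1,-240,-270,0,0,0,0],[-1,-240,-270,0,0,0,0]]

```text
t: 0.93
eef_pos: [0.351, 0.3095, 0.1995]
tool_rot: [0.0, 0.153, 0.988, -0.002]
contact_force: [0.7, -0.8, 0.1]
gripper_width: -0.002
grasp_force: 0.0
```

Request:
step_arm:
  increments:
    - [[-1,-24,-27,0,0,0,0],[-1,-48,-54,0,0,0,0],[-1,-72,-81,0,0,0,0],[-1,-96,-108,0,0,0,0],[-1,-120,-135,0,0,0,0],[-1,-144,-162,0,0,0,0],[-1,-168,-189,0,0,0,0],[-1,-205,-230,0,0,0,0],[-1,-240,-270,0,0,0,0],[-1,-240,-270,0,0,0,0]]

```text
t: 1.77
eef_pos: [0.4994, -0.0162, 0.2]
tool_rot: [0.001, 0.15, 0.989, -0.001]
contact_force: [-0.2, -1.2, -1.0]
gripper_width: -0.001
grasp_force: 0.0
```

```bash
cat > g.py <<'E'
from h import *
from scipy.spatial.transform import Rotation as Ro
import sys
T=np.load("T.npy"); o=bot.get_obs(); q=o["tool_rot"]; R=Ro.from_quat([q[1],q[2],q[3],q[0]])
print(o["t"],np.round(o["eef_pos"],4),np.round(o["contact_force"],2),o["gripper_width"], R.as_matrix().round(3).tolist())
for i in (4,3,2,1,0): print(i+1,(1e3*R.inv().apply(np.r_[T[i],.0625]-o["eef_pos"])).round(1))
E
python3 g.py
```

```text
1.7667 [ 0.4994 -0.0162  0.2   ] [-0.18 -1.18 -0.98] -0.0012881471537118587 [[-0.955, 0.297, 0.001], [0.297, 0.955, -0.001], [-0.001, -0.001, -1.0]]
5 [  0.7   1.8 137.5]
4 [-18.9  48.6 137.5]
3 [-27.5  96.1 137.5]
2 [-25.1 144.4 137.4]
1 [-11.8 193.4 137.4]
```

Request:
step_arm:
  increments:
    - [[-1,1,2,25,0,0,0],[-1,1,2,50,0,0,0],[-1,1,2,75,0,0,0],[-1,1,2,95,0,0,0],[-1,1,2,110,0,0,0],[-1,1,2,118,0,0,0],[-1,1,2,122,0,0,0],[-1,1,2,125,0,0,0],[-1,1,2,125,0,0,0],[-1,1,2,125,0,0,0]]

```text
t: 2.6
eef_pos: [0.4987, -0.0095, 0.0756]
tool_rot: [0.001, 0.148, 0.989, 0.0]
contact_force: [-0.1, -0.2, 0.4]
gripper_width: -0.003
grasp_force: 0.0
```

```bash
cat >> g.py <<'E'
if len(sys.argv)>1:
    c=bot.read_camera("wrist"); d=bot.read_camera("scene")
    a=cv2.cvtColor(c["image"],cv2.COLOR_RGB2BGR); im=cv2.cvtColor(d["image"],cv2.COLOR_RGB2BGR)[90:260,150:390]
    cv2.imwrite(sys.argv[1],np.vstack([cv2.resize(a,(380,285)),cv2.resize(im,(380,285))]))
E
python3 g.py pics/pre.png
```

```text
2.6 [ 0.4987 -0.0095  0.0756] [-0.12 -0.19  0.38] -0.0032154690209463925 [[-0.956, 0.293, 0.001], [0.293, 0.956, 0.0], [-0.001, 0.001, -1.0]]
5 [-2.1 -4.6 13.1]
4 [-21.9  42.2  13.1]
3 [-30.7  89.7  13.2]
2 [-28.5 137.9  13.2]
1 [-15.3 187.   13.2]
```

View pics/pre.png

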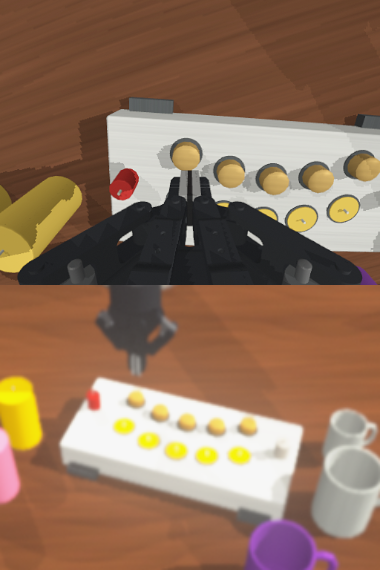

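The wrist view (top half) shows the shut fingertips at about (187,182), just short of button 1 from red at (187,153). The scene crop shows the tips at (137,370), 29 px above that button at (137,399). I'll check this gap against the projection of the reported TCP.

```bash
cat > p.py <<'E'
from h import *
o=bot.get_obs(); T=np.load("T.npy")
P=np.vstack([o["eef_pos"],np.c_[T[::-1],np.full(5,.0625)]])
for n in ("scene","wrist","top"):
    c=bot.read_camera(n); p=proj(c,P); print(n,p.round(1).tolist(), (-np.array(c["R"]).T@np.array(c["t"])).round(3))
    k,x0,y0,w,h=dict(scene=(4,190,120,120,85),wrist=(2,150,140,240,170),top=(4,225,200,120,85))[n]
    im=cv2.cvtColor(c["image"],cv2.COLOR_RGB2BGR)[y0:y0+h,x0:x0+w]; im=cv2.resize(im,(480,340),interpolation=cv2.INTER_CUBIC)[:195 if n=="top" else 340]
    for i,(a,b) in enumerate(p): cv2.drawMarker(im,(int((a-x0)*k),int((b-y0)*k)),(0,0,255) if i==0 else (255,0,0),0,14,2)
    cv2.imwrite(f"pics/p_{n}.png",im)
a=[cv2.resize(cv2.imread(f"pics/p_{n}.png"),(390,276)) for n in ("scene","wrist")]
cv2.imwrite("pics/chk.png",np.hstack(a))
E
python3 p.py
```

```text
scene [[236.4, 150.8], [234.6, 154.7], [249.9, 162.8], [267.1, 168.3], [285.9, 171.0], [305.9, 170.9]] [ 1.249 -0.011  0.734]
wrist [[255.0, 222.2], [248.6, 217.3], [310.7, 241.3], [371.5, 251.2], [433.2, 248.2], [497.9, 232.2]] [0.423 0.014 0.249]
top [[276.3, 244.1], [278.0, 243.7], [263.6, 231.3], [247.7, 222.8], [230.3, 218.2], [211.4, 217.3]] [0.546 0.04  1.183]
```

View pics/chk.png

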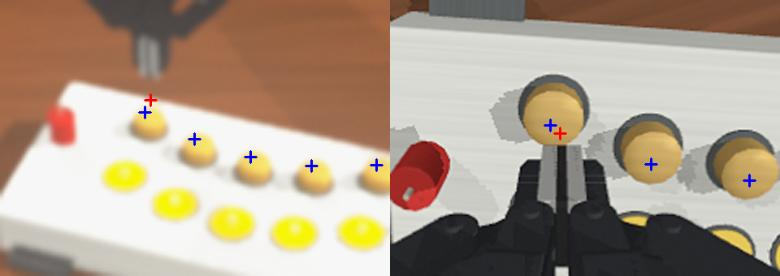

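Both views put the visible tips some 15–20 mm above the reported TCP along the finger axis. I'll let the force reading decide: centre the tool, step down slowly and watch the force.

Request:
step_arm:
  increments:
    - [[-1,-2,-5,2,0,0,0],[-1,-2,-5,5,0,0,0],[-1,-2,-5,8,0,0,0],[-1,-2,-5,9,0,0,0],[-1,-2,-5,9,0,0,0],[-1,-2,-5,9,0,0,0]]

```text
t: 3.35
eef_pos: [0.4984, -0.0149, 0.0657]
tool_rot: [-0.0, 0.148, 0.989, -0.0]
contact_force: [0.6, -0.1, 0.1]
gripper_width: -0.002
grasp_force: 0.0
```

Request:
step_arm:
  increments:
    - [[-1,0,0,1,0,0,0],[-1,0,0,3,0,0,0],[-1,0,0,5,0,0,0],[-1,0,0,7,0,0,0],[-1,0,0,8,0,0,0],[-1,0,0,8,0,0,0],[-1,0,0,8,0,0,0],[-1,0,0,8,0,0,0]]

```text
t: 4.02
eef_pos: [0.4986, -0.0149, 0.0579]
tool_rot: [0.0, 0.148, 0.989, 0.0]
contact_force: [0.5, -0.1, 0.8]
gripper_width: -0.0
grasp_force: 0.0
```

```bash
python3 g.py; python3 p.py
```

```text
4.0167 [ 0.4986 -0.0149  0.0579] [ 0.53 -0.12  0.8 ] -0.00029562222804924393 [[-0.956, 0.293, 0.0], [0.293, 0.956, 0.0], [-0.0, 0.0, -1.0]]
5 [-0.6  0.6 -4.6]
4 [-20.4  47.4  -4.6]
3 [-29.1  94.9  -4.6]
2 [-27.  143.2  -4.6]
1 [-13.8 192.2  -4.6]
scene [[234.5, 155.8], [234.6, 154.7], [249.9, 162.8], [267.1, 168.3], [285.9, 171.0], [305.9, 170.9]] [ 1.249 -0.011  0.734]
wrist [[254.9, 222.1], [255.9, 225.8], [323.3, 251.6], [389.0, 262.2], [455.6, 258.7], [525.4, 241.3]] [0.423 0.008 0.232]
top [[278.1, 243.9], [278.0, 243.7], [263.6, 231.3], [247.7, 222.8], [230.3, 218.2], [211.4, 217.3]] [0.546 0.04  1.183]
```

View pics/chk.png

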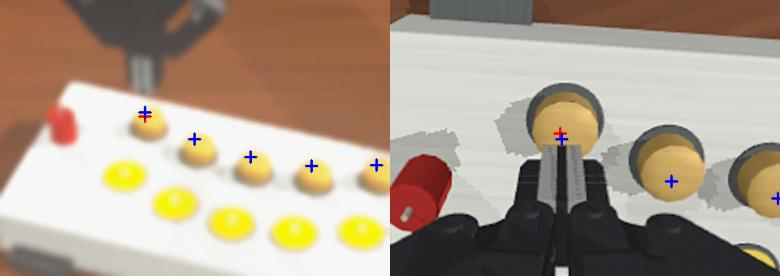

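The tips (scene half about (143,91), wrist half about (560,147)) are still clear of the unpressed cap, and 0.8 N is near noise level. I'll triangulate the tip from these two views.

Run:
```python
from h import *
obs=[bot.get_obs() for _ in range(1)][0]
S=bot.read_camera("scene"); W=bot.read_camera("wrist")
A=np.zeros((3,3));b=np.zeros(3);R=[]
for c,uv in ((S,(143/3.25+190,91/3.25+120)),(W,(170/1.625+150,146/1.625+140))):
    o,d=ray(c,[uv]); d=d[0]/np.linalg.norm(d[0]); P=np.eye(3)-np.outer(d,d); A+=P;b+=P@o;R.append((o,P))
X=np.linalg.solve(A,b); print("tip",X.round(4),"gap",[np.linalg.norm(P@(X-o)).round(4) for o,P in R],"TCP",obs["eef_pos"].round(4),obs["contact_force"].round(2))
```

```text
tip [ 0.4935 -0.0146  0.0806] gap [np.float64(0.001), np.float64(0.001)] TCP [ 0.4987 -0.0149  0.058 ] [0.34 0.62 0.78]
```

Request:
step_arm:
  increments:
    - [[-1,0,0,2,0,0,0],[-1,0,0,4,0,0,0],[-1,0,0,6,0,0,0],[-1,0,0,6,0,0,0],[-1,0,0,6,0,0,0]]

```text
t: 4.68
eef_pos: [0.4983, -0.0149, 0.0517]
tool_rot: [-0.0, 0.148, 0.989, -0.0]
contact_force: [0.1, -0.1, 0.6]
gripper_width: 0.001
grasp_force: 0.0
```

Request:
step_arm:
  increments:
    - [[-1,0,0,2,0,0,0],[-1,0,0,4,0,0,0],[-1,0,0,4,0,0,0],[-1,0,0,4,0,0,0],[-1,0,0,4,0,0,0]]

```text
t: 5.1
eef_pos: [0.4985, -0.0149, 0.0479]
tool_rot: [-0.0, 0.148, 0.989, 0.0]
contact_force: [-0.2, 0.0, 1.0]
gripper_width: 0.003
grasp_force: 0.0
```

```bash
python3 g.py|head -1; python3 p.py >/dev/null; python3 g.py|head -1
```

```text
5.1 [ 0.4985 -0.0149  0.0479] [-0.21  0.02  0.96] 0.0025347577983691086 [[-0.956, 0.293, -0.0], [0.293, 0.956, 0.0], [0.0, -0.0, -1.0]]
5.25 [ 0.4986 -0.0149  0.0479] [ 0.16 -0.55  0.25] -0.0007444892769489982 [[-0.956, 0.294, 0.0], [0.294, 0.956, 0.0], [-0.0, 0.0, -1.0]]
```

View pics/chk.png

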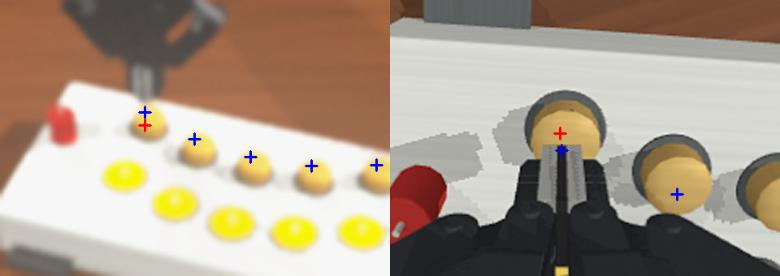

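The tip now coincides with the dome-top cross in the wrist half (560,147), so contact is close. I'll continue in 2 mm steps with averaged force.

```bash
cat > f.py <<'E'
from h import *
F=[]
for _ in range(8):
    c=bot.read_camera("wrist"); o=bot.get_obs(); F.append(o["contact_force"])
F=np.array(F); print(o["t"],o["eef_pos"].round(4),"F",F.mean(0).round(2),"sd",F.std(0).round(2))
hsv=cv2.cvtColor(c["image"],cv2.COLOR_RGB2HSV); m=cv2.inRange(hsv,(10,90,60),(35,255,255)); m[:, :210]=0; m[:,305:]=0; m[229:]=0
r=np.where(m.any(1))[0]; print("cap first row",r.min())
E
python3 f.py
```

```text
5.65 [ 0.4986 -0.0149  0.0479] F [-0.06  0.12 -0.15] sd [0.4  0.5  0.34]
cap first row 0
```

Request:
step_arm:
  increments:
    - [[-1,0,0,1,0,0,0],[-1,0,0,2,0,0,0],[-1,0,0,3,0,0,0],[-1,0,0,3,0,0,0],[-1,0,0,3,0,0,0]]

```text
t: 6.07
eef_pos: [0.4984, -0.0149, 0.0448]
tool_rot: [-0.0, 0.148, 0.989, -0.0]
contact_force: [0.8, 0.6, 0.3]
gripper_width: 0.0
grasp_force: 0.0
```

```bash
python3 f.py
```

```text
6.4667 [ 0.4986 -0.0149  0.0449] F [ 0.32  0.08 -0.28] sd [0.39 0.49 0.41]
cap first row 0
```

Request:
step_arm:
  increments:
    - [[-1,0,0,1,0,0,0],[-1,0,0,2,0,0,0],[-1,0,0,2,0,0,0],[-1,0,0,2,0,0,0]]

```text
t: 6.8
eef_pos: [0.4984, -0.0149, 0.0428]
tool_rot: [-0.0, 0.148, 0.989, -0.0]
contact_force: [0.1, 0.2, 0.6]
gripper_width: -0.0
grasp_force: 0.0
```

```bash
python3 f.py
```

```text
7.2 [ 0.4986 -0.0149  0.0429] F [-0.18 -0.07  0.05] sd [0.27 0.45 0.58]
cap first row 0
```

```bash
sed -i 's/m\[229:\]=0/m[229:]=0; m[:180]=0/' f.py; python3 f.py
```

```text
7.6 [ 0.4985 -0.0149  0.0429] F [ 0.1   0.37 -0.3 ] sd [0.13 0.49 0.49]
cap first row 204
```

Request:
step_arm:
  increments:
    - [[-1,0,0,1,0,0,0],[-1,0,0,2,0,0,0],[-1,0,0,2,0,0,0],[-1,0,0,2,0,0,0]]

```text
t: 7.93
eef_pos: [0.4985, -0.015, 0.0408]
tool_rot: [-0.0, 0.148, 0.989, -0.0]
contact_force: [0.4, -0.0, 0.5]
gripper_width: 0.001
grasp_force: 0.0
```

```bash
python3 f.py
```

```text
8.3333 [ 0.4986 -0.0149  0.0409] F [-0.08 -0.23 -0.  ] sd [0.52 0.33 0.39]
cap first row 205
```

Request:
step_arm:
  increments:
    - [[-1,0,0,1,0,0,0],[-1,0,0,2,0,0,0],[-1,0,0,2,0,0,0],[-1,0,0,2,0,0,0]]

```text
t: 8.67
eef_pos: [0.4985, -0.0149, 0.0388]
tool_rot: [-0.0, 0.148, 0.989, -0.0]
contact_force: [0.9, -0.1, -0.6]
gripper_width: 0.001
grasp_force: 0.0
```

```bash
python3 f.py; python3 p.py >/dev/null
```

```text
9.0667 [ 0.4986 -0.0149  0.0389] F [0.16 0.21 0.33] sd [0.3  0.62 0.34]
cap first row 206
```

View pics/chk.png

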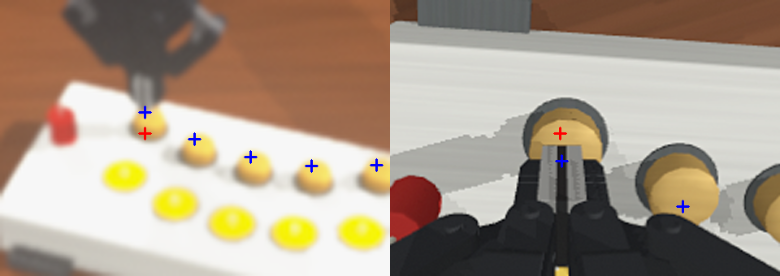

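Run:
```python
from h import *
e=bot.get_obs()["eef_pos"]; S=bot.read_camera("scene"); W=bot.read_camera("wrist")
for n,c,uv,dx in (("scene",S,(145/3.25+190,105/3.25+120),(0,.011)),("wrist",W,(170/1.625+150,146/1.625+140),(0,-.011))):
    o,d=ray(c,[uv]); d=d[0]
    for x in dx: print(n,x,((o+d*(e[0]+x-o[0])/d[0])-e).round(4))
im=cv2.cvtColor(W["image"],cv2.COLOR_RGB2BGR)[180:260,200:310]; a=cv2.resize(im,(390,284),interpolation=cv2.INTER_CUBIC)
im=cv2.cvtColor(S["image"],cv2.COLOR_RGB2BGR)[135:180,205:267]; b=cv2.resize(im,(390,284),interpolation=cv2.INTER_CUBIC)
cv2.imwrite("pics/z.png",np.hstack([b,a]))
```

```text
scene 0 [-0.      0.0006  0.0314]
scene 0.011 [0.011  0.0007 0.0411]
wrist 0 [ 0.     -0.0002  0.0117]
wrist -0.011 [-0.011   0.0032  0.0353]
```

View pics/z.png

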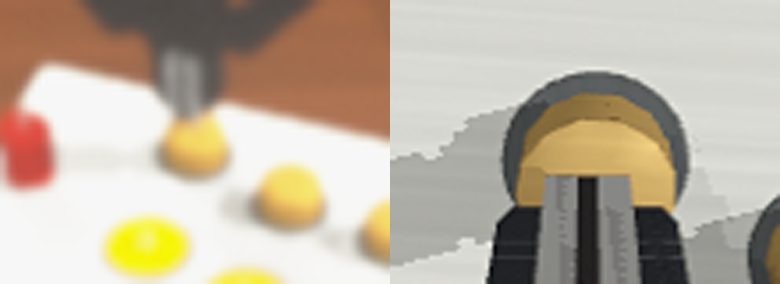

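The scene half shows the tips (185,120) just meeting the cap's upper edge (193,118). The wrist half shows the tip edge (590,175) inside the cap disc, with the cap unpressed. I'll keep stepping.

Request:
step_arm:
  increments:
    - [[-1,0,0,1,0,0,0],[-1,0,0,2,0,0,0],[-1,0,0,2,0,0,0],[-1,0,0,2,0,0,0]]

```text
t: 9.65
eef_pos: [0.4985, -0.0149, 0.0368]
tool_rot: [-0.0, 0.148, 0.989, -0.0]
contact_force: [0.7, 0.4, 0.1]
gripper_width: -0.0
grasp_force: 0.0
```

```bash
python3 f.py
```

```text
10.05 [ 0.4986 -0.0149  0.0369] F [-0.26  0.01 -0.05] sd [0.35 0.32 0.35]
cap first row 208
```

Request:
step_arm:
  increments:
    - [[-1,0,0,1,0,0,0],[-1,0,0,2,0,0,0],[-1,0,0,2,0,0,0],[-1,0,0,2,0,0,0]]

```text
t: 10.38
eef_pos: [0.4984, -0.015, 0.0348]
tool_rot: [-0.0, 0.148, 0.989, -0.0]
contact_force: [-0.3, 0.4, 0.1]
gripper_width: 0.002
grasp_force: 0.0
```

```bash
python3 f.py
```

```text
10.7833 [ 0.4986 -0.0149  0.0349] F [-0.09  0.16 -0.07] sd [0.46 0.37 0.42]
cap first row 209
```

Request:
step_arm:
  increments:
    - [[-1,0,0,1,0,0,0],[-1,0,0,2,0,0,0],[-1,0,0,2,0,0,0],[-1,0,0,2,0,0,0]]

```text
t: 11.12
eef_pos: [0.4985, -0.0149, 0.0328]
tool_rot: [-0.0, 0.148, 0.989, -0.0]
contact_force: [-0.4, 0.1, 0.5]
gripper_width: -0.002
grasp_force: 0.0
```

```bash
python3 f.py
```

```text
11.5167 [ 0.4986 -0.0149  0.0329] F [ 0.03 -0.07  0.36] sd [0.55 0.36 0.33]
cap first row 210
```

Request:
step_arm:
  increments:
    - [[-1,0,0,1,0,0,0],[-1,0,0,2,0,0,0],[-1,0,0,2,0,0,0],[-1,0,0,2,0,0,0]]

```text
t: 11.85
eef_pos: [0.4985, -0.0149, 0.0308]
tool_rot: [-0.0, 0.148, 0.989, -0.0]
contact_force: [-0.1, -0.2, 1.1]
gripper_width: -0.005
grasp_force: 0.1
```

```bash
python3 f.py
python3 - <<'E'
from h import *
S=bot.read_camera("scene"); W=bot.read_camera("wrist")
im=cv2.cvtColor(W["image"],cv2.COLOR_RGB2BGR)[180:260,200:310]; a=cv2.resize(im,(390,284),interpolation=cv2.INTER_CUBIC)
im=cv2.cvtColor(S["image"],cv2.COLOR_RGB2BGR)[135:180,205:267]; b=cv2.resize(im,(390,284),interpolation=cv2.INTER_CUBIC)
cv2.imwrite("pics/z2.png",np.hstack([b,a]))
E
```

```text
12.25 [ 0.4985 -0.0149  0.0309] F [-0.19 -0.07  0.25] sd [0.51 0.29 0.56]
cap first row 211
```

View pics/z2.png

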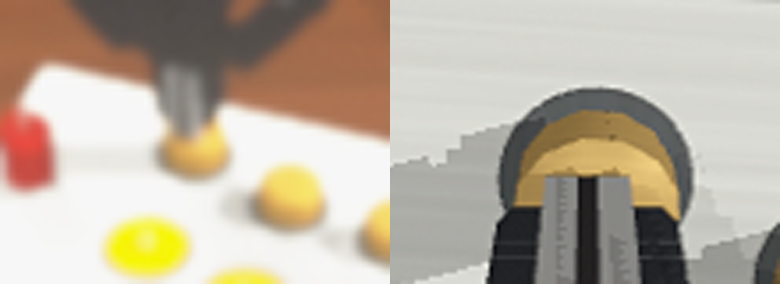

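The tips now overlap the cap in the scene half (190,138), and their contact shadows show on the dome in the wrist half (575,172), so contact is imminent.

Request:
step_arm:
  increments:
    - [[-1,0,0,1,0,0,0],[-1,0,0,2,0,0,0],[-1,0,0,2,0,0,0],[-1,0,0,2,0,0,0]]

```text
t: 12.68
eef_pos: [0.4986, -0.0149, 0.0289]
tool_rot: [0.0, 0.148, 0.989, 0.0]
contact_force: [-0.4, 0.1, 0.9]
gripper_width: -0.002
grasp_force: 0.4
```

```bash
python3 f.py
```

```text
13.0833 [ 0.4986 -0.0149  0.0289] F [0.07 0.   0.66] sd [0.31 0.5  0.54]
cap first row 212
```

Request:
step_arm:
  increments:
    - [[-1,0,0,1,0,0,0],[-1,0,0,2,0,0,0],[-1,0,0,2,0,0,0],[-1,0,0,2,0,0,0]]

```text
t: 13.42
eef_pos: [0.4986, -0.0149, 0.0269]
tool_rot: [0.0, 0.148, 0.989, -0.0]
contact_force: [0.2, -0.6, 1.3]
gripper_width: 0.002
grasp_force: 0.7
```

```bash
python3 f.py
```

```text
13.8167 [ 0.4986 -0.0149  0.0269] F [0.19 0.16 1.27] sd [0.36 0.32 0.64]
cap first row 214
```

Force rises about 0.3 N/mm and the pad force reads cleanly, so contact was at TCP z ≈ 0.031, which puts the tips 31 mm behind the reported TCP. The dip is now about 4 mm, so 2 mm more gives margin before I lift off.

Request:
step_arm:
  increments:
    - [[-1,0,0,1,0,0,0],[-1,0,0,2,0,0,0],[-1,0,0,2,0,0,0],[-1,0,0,2,0,0,0],[-1,0,0,2,0,0,0]]

```text
t: 14.23
eef_pos: [0.4986, -0.0149, 0.0249]
tool_rot: [0.0, 0.148, 0.989, 0.0]
contact_force: [0.2, -0.1, 2.3]
gripper_width: -0.003
grasp_force: 1.1
```

Request:
step_arm:
  increments:
    - [[-1,0,0,-4,0,0,0],[-1,0,0,-10,0,0,0],[-1,0,0,-16,0,0,0],[-1,0,0,-21,0,0,0],[-1,0,0,-21,0,0,0],[-1,0,0,-21,0,0,0]]

```text
t: 14.73
eef_pos: [0.4988, -0.0148, 0.0463]
tool_rot: [0.0, 0.148, 0.989, 0.0]
contact_force: [-0.2, -0.7, 0.3]
gripper_width: -0.001
grasp_force: 0.0
```

```bash
python3 g.py; python3 -c "
from h import *;import pickle
c=pickle.load(open('top.pkl','rb'));w=plane(c,[(307*.64,308*.64)],.065)[0,:2];print('white',w,np.hypot(*(np.load('T.npy')-w).T).round(3))"
```

```text
14.7333 [ 0.4988 -0.0148  0.0463] [-0.24 -0.68  0.31] -0.0010653920784813968 [[-0.956, 0.293, 0.001], [0.293, 0.956, 0.0], [-0.001, 0.001, -1.0]]
5 [ -0.5   0.5 -16.2]
4 [-20.3  47.2 -16.1]
3 [-29.1  94.7 -16.1]
2 [-26.9 143.  -16.1]
1 [-13.7 192.  -16.1]
white [0.62203904 0.20560605] [0.068 0.107 0.154 0.202 0.252]
```

Request:
step_arm:
  increments:
    - [[-1,-5,12,0,0,0,0],[-1,-10,24,0,0,0,0],[-1,-15,36,0,0,0,0],[-1,-20,47,0,0,0,0],[-1,-20,47,0,0,0,0],[-1,-20,47,4,0,0,0],[-1,-20,47,9,0,0,0],[-1,-20,47,12,0,0,0],[-1,-20,47,12,0,0,0],[-1,-20,47,12,0,0,0]]

```text
t: 15.57
eef_pos: [0.5308, 0.0235, 0.0335]
tool_rot: [-0.001, 0.149, 0.989, -0.0]
contact_force: [0.5, -0.6, 0.5]
gripper_width: -0.001
grasp_force: 0.0
```

Request:
step_arm:
  increments:
    - [[-1,0,0,2,0,0,0],[-1,0,0,4,0,0,0],[-1,0,0,6,0,0,0],[-1,0,0,8,0,0,0],[-1,0,0,8,0,0,0],[-1,0,0,8,0,0,0],[-1,0,0,8,0,0,0]]

```text
t: 16.15
eef_pos: [0.5316, 0.024, 0.026]
tool_rot: [0.0, 0.148, 0.989, -0.0]
contact_force: [1.0, -0.1, 1.8]
gripper_width: 0.001
grasp_force: 0.9
```

```bash
python3 g.py
```

```text
16.15 [0.5316 0.024  0.026 ] [ 0.95 -0.1   1.84] 0.00055160693301797 [[-0.956, 0.294, 0.0], [0.294, 0.956, -0.0], [-0.0, -0.0, -1.0]]
5 [ 19.5 -46.2 -36.5]
4 [ -0.3   0.5 -36.5]
3 [ -9.   48.1 -36.5]
2 [ -6.8  96.3 -36.5]
1 [  6.3 145.3 -36.5]
```

Button 2 is dipped about 5 mm (pad force 0.9 N, centred within 0.6 mm). On to the third.

Request:
step_arm:
  increments:
    - [[-1,0,0,-4,0,0,0],[-1,0,0,-10,0,0,0],[-1,0,0,-16,0,0,0],[-1,0,0,-20,0,0,0],[-1,0,0,-20,0,0,0]]

```text
t: 16.57
eef_pos: [0.5322, 0.0244, 0.0471]
tool_rot: [0.001, 0.148, 0.989, 0.0]
contact_force: [0.3, 0.0, -0.2]
gripper_width: 0.003
grasp_force: 0.0
```

Request:
step_arm:
  increments:
    - [[-1,-2,12,0,0,0,0],[-1,-4,24,0,0,0,0],[-1,-7,36,0,0,0,0],[-1,-9,48,0,0,0,0],[-1,-9,48,0,0,0,0],[-1,-9,48,4,0,0,0],[-1,-9,48,9,0,0,0],[-1,-9,48,12,0,0,0],[-1,-9,48,12,0,0,0],[-1,-9,48,12,0,0,0]]

```text
t: 17.4
eef_pos: [0.5536, 0.0666, 0.0335]
tool_rot: [-0.0, 0.149, 0.989, -0.0]
contact_force: [0.8, 0.4, 0.5]
gripper_width: 0.004
grasp_force: 0.0
```

Request:
step_arm:
  increments:
    - [[-1,0,0,2,0,0,0],[-1,0,0,4,0,0,0],[-1,0,0,6,0,0,0],[-1,0,0,8,0,0,0],[-1,0,0,8,0,0,0],[-1,0,0,8,0,0,0],[-1,0,0,8,0,0,0]]

```text
t: 17.98
eef_pos: [0.5544, 0.0672, 0.026]
tool_rot: [0.0, 0.148, 0.989, -0.0]
contact_force: [0.8, -1.5, 1.9]
gripper_width: -0.001
grasp_force: 0.9
```

```bash
python3 g.py
```

```text
17.9833 [0.5544 0.0672 0.026 ] [ 0.75 -1.55  1.9 ] -0.0005065331495965279 [[-0.956, 0.294, 0.0], [0.294, 0.956, -0.0], [-0.0, 0.0, -1.0]]
5 [ 28.6 -94.2 -36.5]
4 [  8.8 -47.4 -36.5]
3 [  0.1   0.1 -36.5]
2 [  2.3  48.3 -36.5]
1 [ 15.4  97.4 -36.5]
```

Request:
step_arm:
  increments:
    - [[-1,0,0,-4,0,0,0],[-1,0,0,-10,0,0,0],[-1,0,0,-16,0,0,0],[-1,0,0,-20,0,0,0],[-1,0,0,-20,0,0,0]]

```text
t: 18.4
eef_pos: [0.5549, 0.0677, 0.0471]
tool_rot: [0.001, 0.148, 0.989, 0.0]
contact_force: [-0.6, 0.4, 0.3]
gripper_width: 0.002
grasp_force: 0.0
```

Request:
step_arm:
  increments:
    - [[-1,1,12,0,0,0,0],[-1,1,24,0,0,0,0],[-1,2,36,0,0,0,0],[-1,2,48,0,0,0,0],[-1,2,48,0,0,0,0],[-1,2,48,4,0,0,0],[-1,2,48,9,0,0,0],[-1,2,48,12,0,0,0],[-1,2,48,12,0,0,0],[-1,2,48,12,0,0,0]]

```text
t: 19.23
eef_pos: [0.5659, 0.113, 0.0335]
tool_rot: [-0.0, 0.149, 0.989, -0.0]
contact_force: [-0.2, 0.8, 0.1]
gripper_width: -0.004
grasp_force: 0.0
```

Request:
step_arm:
  increments:
    - [[-1,0,0,2,0,0,0],[-1,0,0,4,0,0,0],[-1,0,0,6,0,0,0],[-1,0,0,8,0,0,0],[-1,0,0,8,0,0,0],[-1,0,0,8,0,0,0],[-1,0,0,8,0,0,0]]

```text
t: 19.82
eef_pos: [0.5666, 0.1137, 0.0261]
tool_rot: [0.0, 0.148, 0.989, 0.0]
contact_force: [0.4, -1.0, 1.2]
gripper_width: 0.0
grasp_force: 0.9
```

```bash
python3 g.py
```

```text
19.8167 [0.5666 0.1137 0.0261] [ 0.4  -1.01  1.18] 1.5370361074160165e-05 [[-0.956, 0.294, 0.0], [0.294, 0.956, -0.0], [-0.0, 0.0, -1.0]]
5 [  26.6 -142.2  -36.5]
4 [  6.8 -95.5 -36.4]
3 [ -1.9 -48.  -36.4]
2 [  0.3   0.3 -36.4]
1 [ 13.4  49.3 -36.4]
```

Request:
step_arm:
  increments:
    - [[-1,0,0,-4,0,0,0],[-1,0,0,-10,0,0,0],[-1,0,0,-16,0,0,0],[-1,0,0,-20,0,0,0],[-1,0,0,-20,0,0,0]]

```text
t: 20.23
eef_pos: [0.567, 0.1142, 0.0472]
tool_rot: [0.001, 0.148, 0.989, 0.001]
contact_force: [1.1, -0.2, 1.2]
gripper_width: 0.004
grasp_force: 0.0
```

Request:
step_arm:
  increments:
    - [[-1,3,12,0,0,0,0],[-1,6,24,0,0,0,0],[-1,10,36,0,0,0,0],[-1,13,49,0,0,0,0],[-1,13,49,0,0,0,0],[-1,13,49,4,0,0,0],[-1,13,49,9,0,0,0],[-1,13,49,12,0,0,0],[-1,13,49,12,0,0,0],[-1,13,49,12,0,0,0]]

```text
t: 21.07
eef_pos: [0.568, 0.1635, 0.0335]
tool_rot: [-0.0, 0.149, 0.989, -0.0]
contact_force: [0.4, -1.4, 0.9]
gripper_width: -0.004
grasp_force: 0.0
```

Request:
step_arm:
  increments:
    - [[-1,0,0,2,0,0,0],[-1,0,0,4,0,0,0],[-1,0,0,6,0,0,0],[-1,0,0,8,0,0,0],[-1,0,0,8,0,0,0],[-1,0,0,8,0,0,0],[-1,0,0,8,0,0,0]]

```text
t: 21.65
eef_pos: [0.5685, 0.1643, 0.026]
tool_rot: [0.0, 0.148, 0.989, -0.0]
contact_force: [-0.2, -0.8, 1.9]
gripper_width: -0.0
grasp_force: 0.9
```

```bash
python3 g.py
```

```text
21.65 [0.5685 0.1643 0.026 ] [-0.17 -0.76  1.92] -0.0001959961913766423 [[-0.956, 0.294, 0.0], [0.294, 0.956, -0.0], [-0.0, 0.0, -1.0]]
5 [  13.6 -191.2  -36.5]
4 [  -6.2 -144.5  -36.5]
3 [-15.  -97.  -36.4]
2 [-12.8 -48.7 -36.4]
1 [  0.4   0.3 -36.5]
```

The fifth button is dipped as well. I'll retreat straight up and check that everything is where it started.

Request:
step_arm:
  increments:
    - [[-1,0,0,-4,0,0,0],[-1,0,0,-12,0,0,0],[-1,0,0,-30,0,0,0],[-1,0,0,-55,0,0,0],[-1,0,0,-80,0,0,0],[-1,0,0,-105,0,0,0],[-1,0,0,-130,0,0,0],[-1,0,0,-150,0,0,0],[-1,0,0,-150,0,0,0],[-1,0,0,-150,0,0,0]]

```text
t: 22.48
eef_pos: [0.5688, 0.165, 0.1775]
tool_rot: [0.001, 0.148, 0.989, 0.001]
contact_force: [-0.1, -1.3, -0.8]
gripper_width: -0.004
grasp_force: 0.0
```

Run:
```python
from h import *
import pickle
o=bot.get_obs(); print(o["t"],o["eef_pos"].round(3),o["grasp_force"])
a=pickle.load(open("scene.pkl","rb"))["image"]; b=bot.read_camera("scene")["image"]
cv2.imwrite("pics/end.png",cv2.cvtColor(b,cv2.COLOR_RGB2BGR))
def cen(im,lo,hi,x0,y0,x1,y1):
    m=cv2.inRange(cv2.cvtColor(im,cv2.COLOR_RGB2HSV),lo,hi)[y0:y1,x0:x1]; k=cv2.moments(m,True); return round(k["m10"]/k["m00"],1),round(k["m01"]/k["m00"],1),int(k["m00"])
for n,*A in (("red",(0,150,80),(6,255,255),195,145,225,170),("pillar",(22,150,80),(35,255,255),143,143,178,190)): print(n,cen(a,*A),cen(b,*A))
d=cv2.absdiff(a,b).max(2)
for n,(x0,y0,x1,y1) in dict(white=(318,178,336,196),jug=(345,183,405,242),red=(203,150,216,167),pillar=(145,143,178,190)).items(): print(n,"max diff",np.percentile(d[y0:y1,x0:x1],95))
```

```text
22.4833 [0.569 0.165 0.178] 0.0
red (13.3, 12.8, 63) (13.2, 12.9, 61)
pillar (18.5, 21.9, 918) (18.3, 21.8, 903)
white max diff 11.0
jug max diff 18.0
red max diff 11.0
pillar max diff 56.0
```

View pics/end.png

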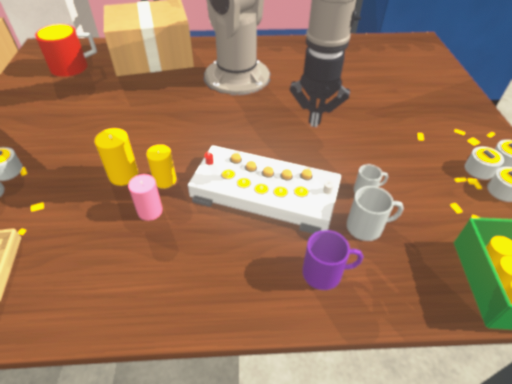

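The final picture shows the arm clear above the table with its tips at (315,122). All five buttons are up at (236,158) to (307,174). The red candle (209,158), white candle (327,188), pillar (161,166) and jug (370,213) have not moved.

```bash
python3 -c "
from station import bot
print(bot.hand_in())"
```

```text
the job is handed in; nothing more can be done
None
```

I dipped all five buttons about 5–7 mm each, in order from the red candle's end to the white candle's end, and they sprang back; in the final picture the candles and the jug stand where they were, and the job is handed in (no verdict was returned).

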